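# Uncover the bench valve box and shut the disc-ended valve

### The job

Shut off the water at the grey valve box: push the metal cover by its upright lip all the way aside along its rails until it meets the end stop, then push the valve handle that is marked with a round disc on its end a quarter turn clockwise until it is fully shut. Only push with the fingertips: the cover must stay down on its rails and not be lifted. Leave the other valve's handle and everything else on the bench where they are, and leave the cover aside.

Things in the scene. Friction and masses are not known exactly. Their poses are not given: they have to be found in the camera images.
- valve_box: grey valve box fixed on the bench, 184 (x) x 580 (y) x 83 mm high; origin at the centre of its underside, y along its length. Right half (y -280 to +10 mm): open bay with two valves, 144 mm wide inside, floor at 12 mm; left half closed. The cover lies on two rails 75 mm high along the long sides, between ridges 8 mm higher, and slides along y.
- cover_lip (a point): middle of the upright lip (110 x 6 in y x 28 mm) across the middle of the loose aluminium cover (plate 164 x 288 in y x 5 mm, 0.4 to 0.8 kg, slides at 1 to 8 N). This point is 94 mm above the bench, 14 mm over the plate, 14 mm below the lip's top. In the box frame it starts at y about -137 to -107 mm; the cover is against its end stop at y = +138 mm.
- marked_handle (a joint): angle of the disc-ended (marked) handle about its upright pivot: 0 = open, along the pipe, pointing to the box's -x; 1.571 = fully shut at its stop, crosswise, pointing to the box's +y. Turns clockwise seen from above; stiff (0.13 N m); stays where it is left. Starts at 0 to 0.25.
- marked_tip (a point): centre of the round disc (30 mm across, from 51 to 65 mm above the bench) at the end of the marked handle, 62 mm from the pivot; this point is 58 mm above the bench. The handle is a steel bar 14 mm wide, 52 to 60 mm above the bench. The pipe below it tops out at 37 mm, the brass valve body at 41 mm.
- marked_pivot (a point): point on the upright pivot axis of the marked handle, 58 mm above the bench. The marked valve is at either of two places in the bay, 120 mm apart along the box's y, 30 mm behind its centre line (+x); the plain valve is at the other.
- plain_tip (a point): point on the handle of the other valve, 62 mm from its pivot, 58 mm above the bench; the same steel bar, 14 mm wide, 74 mm long, without any disc.
- tape_roll: bystander: roll of paper tape lying flat, 90 mm across, 25 mm high; origin at its underside centre
- ink_jar: bystander: small white jar with black cap, 56 mm across, 62 mm high; origin at its underside centre
- spray_bottle: bystander: white spray bottle, 84 mm across, about 216 mm high; origin at its underside centre
- brayer: bystander: ink roller with wooden handle, about 160 mm long, 37 mm high; origin at its underside
- brush_cup: bystander: white ceramic cup, 76 mm across, 100 mm high; origin at its underside centre
- eraser: bystander: white eraser block 55 x 22 x 13 mm; origin at its underside centre

How it is judged:
On the way, in this order (a step that is already met when the one before it is completed fails the run):
1. the cover is pushed fully aside, lying on its rails (y of cover_lip in the frame of valve_box above 0.118 m and z of cover_lip in the frame of valve_box below 0.1 m), for 0.2 s.
2. the disc-ended handle is pushed fully shut (value of joint marked_handle above 1.43 rad), for 0.2 s.
At the end, for the whole second after the job is handed in: The cover lies flat on its rails within 20 mm of the end stop, the disc-ended handle is within 0.14 rad (8 degrees) of fully shut and at rest, and the other handle's end is within 12 mm of where it was (all of step 1 and value of joint marked_handle above 1.43 rad and distance of plain_tip from where it was at the start of the episode below 0.012 m and velocity of joint marked_handle below 0.05 rad/s and angle between cover_lip's own z axis and vertical below 0.05 rad); the robot touches nothing.
It fails at once if the cover is lifted more than 15 mm off its rails or tilted by more than 0.15 rad (z of cover_lip in the frame of valve_box above 0.109 m or angle between cover_lip's own z axis and vertical above 0.15 rad).
It fails at once if the other valve's handle is moved by more than 12 mm at its end (distance of plain_tip from where it was at the start of the episode above 0.012 m).
It fails at once if a bystander is moved by more than 25 mm (distance of any of tape_roll, ink_jar, spray_bottle, brayer, brush_cup, eraser from where it was at the start of the episode above 0.025 m).
It also fails if it takes over 51 s, if anything falls off the work surface, if the arm or the gripper's body presses on something with over 40 N, if the wrist force passes 120 N, or if a joint passes its speed limit or range.

### The arm

A 6-joint arm with a two-finger parallel gripper is mounted at the origin on the work surface. World frame = base frame: x ahead of the robot, y to its left, z up, the work surface at z = 0. Lengths are in m, angles in rad, forces in N, time in s.
With the tool pointing down it reaches from about 0.425 to 0.95 m from the base axis. Payload 3.5 kg.
Tool frame: the origin (TCP) lies midway between the tips of the shut fingers; the grasp point (between the pads) lies 19 mm behind it; z points along the fingers, y is the line along which they close (so a half turn about z gives the same grasp; the last joint's range is limited). The gripper opens to 85 mm and grips with 20 to 120 N. Pads are 22 mm wide; open, the fingers measure 114 mm over their backs; the gripper's body (76 mm by 85 mm) begins 54 mm behind the grasp point. The pads swing forward as they close: fully open they stand 13 mm farther back than shut.
Start: joints at [1.148, 0.286, 1.577, -0, 1.279, -0.15], TCP at [0.182, 0.65, 0.231] pointing down, gripper open.
Joint ranges: [-2.77, 2.77], [-0.9, 2.22], [0.21, 2.48], [-1.53, 4.67], [0.24, 2.81], [-2.84, 2.84]. Speed limits (rad/s): [2.79, 2.79, 3.14, 3.14, 3.14, 3.14].

### API

Orientations are given as a unit quaternion [x, y, z, w].
In Python, from plant import arm, capture, camera_info, job gives the robot as it stands.
- The arm moves only by the shell command python3 -m jog 'ROWS'. ROWS is text: rows parted by semicolons, each of 5 numbers parted by spaces: the opening, from 0 (shut) to 1 (fully open), then the shift along the tool's x, y, z in mm, then the turn about the tool's z in rad. A call has 1 to 10 rows; each row is the pose to reach, as a shift and turn from the pose commanded when the call began, along the tool's axes at that moment; what a row does not reach only later rows make up. A row lasts 1/10 s, in which the tool goes at most 50 mm and 8.59 degrees, less where a joint would pass 70% of its speed; a pose out of reach is approached as far as the arm can. A call with a gripper value outside its range is refused whole. The fingers move at their own pace and stop on an object; the grip force is fixed at half the most. Time passes only in rows, so rows that repeat a pose let the fingers close. It gives the time, the measured TCP pose, the force, the opening and the grip force at its end, in the units of the state.
- arm.read_state(): the state, without advancing time (a new reading comes with each control period).
- capture(name): name is "scene" or "top" or "wrist"; returns the picture (384x512x3 uint8, red, green, blue); there is no depth.
- camera_info(name): a dict with "fx", "fy", "cx", "cy" (pixels), "k1" (the pictures are not rectified: a ray, as slopes to the right and down, at radius r is drawn at 1 + k1 r^2 times it, then the intrinsics apply), "R" (3x3) and "t" (3): a world point X has camera coordinates R X + t; the wrist camera has in their place "tool_from_camera" (4x4, takes a point from camera to tool coordinates, whose origin is the TCP and whose axes are the flange's). Camera axes: x right, y down, z forward; pixel columns grow to the right and rows downward; lengths in m; the calibration is good to about 2 mm. A picture is of the moment at which its call begins: read the wrist's pose just before it. camera_info takes no time and is no camera call.
- job.finish_job(): hands the job in; it is judged then, once.
The state is a dict: "time": time; "joints": joint angles; "dq": joint speeds; "tau": joint torques, N m; "eef_pos": TCP position; "ee_rot": TCP orientation; "contact_force": force on the tool from outside, world axes, zero at the start; "ft_torque": the same for the moment, N m; "width": finger opening in m; "grasp_force": force on a finger pad.
Only numpy, scipy, OpenCV 4.12 (cv2) and the standard library are available. Lean on these libraries where they do the work, as an engineer would, in place of code of your own. Each camera call takes 0.05 s, during which the arm holds its last target. There are 200 camera calls.

## Working session

There is one attempt and no reset: what is moved stays moved. The work goes in short steps, Python scripts to look and compute and a shell command to move; the robot and the scene stay as the last step left them, time stands still between calls to the robot, and variables do not carry over. Pictures are saved under pics/ and viewed, at most 10 in all, crops included, and the job is handed in when it is done.

```bash
mkdir -p pics; ls
cat > h.py <<'E'
import numpy as np, cv2
from plant import arm, capture, camera_info, job
from scipy.spatial.transform import Rotation as Ro
def save(n,f):
    im=capture(n); cv2.imwrite('pics/'+f,cv2.cvtColor(im,cv2.COLOR_RGB2BGR)); return im
def ray(n,u,v):
    c=camera_info(n); p=np.array([[[u,v]]],float)
    K=np.array([[c['fx'],0,c['cx']],[0,c['fy'],c['cy']],[0,0,1]])
    q=cv2.undistortPoints(p,K,np.array([c['k1'],0,0,0.]))[0,0]
    d=np.array([q[0],q[1],1.]); 
    if n=='wrist':
        s=arm.read_state(); T=np.array(c['tool_from_camera']); R=Ro.from_quat(s['ee_rot']).as_matrix()
        return R@T[:3,3]+np.array(s['eef_pos']), R@T[:3,:3]@d
    R=np.array(c['R']); return -R.T@np.array(c['t']), R.T@d
def onz(n,u,v,z):
    o,d=ray(n,u,v); return o+d*(z-o[2])/d[2]
E
python3 - <<'E'
from h import *
save('top','top0.png');save('scene','scene0.png')
s=arm.read_state();print(s)
print(Ro.from_quat(s['ee_rot']).as_matrix().round(3))
E
```

```text
pics
{'time': 0.1, 'joints': array([ 1.14798273e+00,  2.87133340e-01,  1.57801127e+00, -2.21744279e-05,
        1.27859563e+00, -1.49992538e-01]), 'dq': array([ 7.14471908e-04, -1.80045491e-03, -2.93254382e-03, -1.84768218e-03,
       -2.58255288e-04, -9.42612630e-05]), 'tau': array([ 6.80787125e-04, -4.07294762e+01, -2.93701476e+01, -1.15839362e-04,
        3.39782840e-03, -9.58501460e-06]), 'eef_pos': array([0.18160727, 0.6495032 , 0.23005845]), 'ee_rot': array([ 1.35984618e-01,  9.90710367e-01, -1.03304938e-03, -2.93168248e-04]), 'contact_force': array([ 0.93806961, -0.7026725 , -0.7715551 ]), 'ft_torque': array([0.00488639, 0.04172756, 0.0186017 ]), 'grasp_force': 0.0, 'width': 0.08543233836355414}
[[-0.963  0.269 -0.001]
 [ 0.269  0.963 -0.002]
 [ 0.    -0.002 -1.   ]]
```

View pics/top0.png

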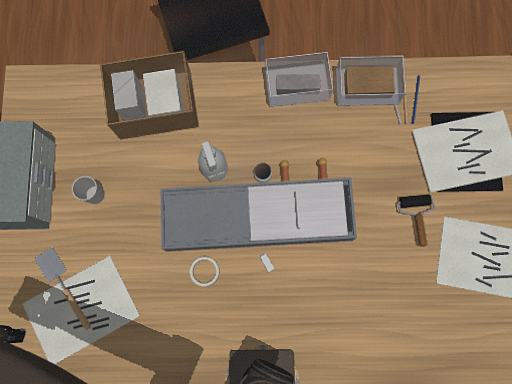

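View pics/scene0.png

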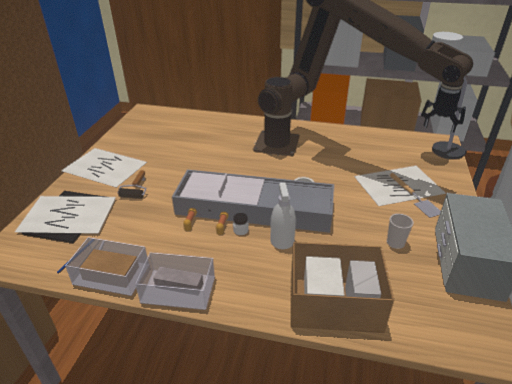

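The top view shows the box spanning about (162,190) to (356,239), with its +y end on the left and the lip at about (296,192) to (298,229). The eraser, tape and bottle sit beside the box.

Run:
```python
from h import *
im=cv2.imread('pics/top0.png'); hsv=cv2.cvtColor(im,cv2.COLOR_BGR2HSV)
m=(hsv[...,1]<75).astype(np.uint8)*255
k=np.zeros_like(m);k[172:256,155:362]=255;m&=k
m=cv2.morphologyEx(m,cv2.MORPH_OPEN,np.ones((25,25),np.uint8))
c=max(cv2.findContours(m,0,1)[0],key=cv2.contourArea)
b=cv2.boxPoints(cv2.minAreaRect(c));print(b)
P=np.array([onz('top',u,v,.083) for u,v in b]);print(P.round(4)); print('centre',P.mean(0), [np.linalg.norm(P[i]-P[i-1]).round(3) for i in range(4)])
e=P-np.roll(P,1,0);print(np.degrees(np.arctan2(e[:,1],e[:,0])))
for u,v in [(296,192),(298,229)]: print('lip',onz('top',u,v,.108))
for u,v in [(267,262),(205,271),(212,164),(262,171)]: print('by',onz('top',u,v,.02))
cv2.imwrite('pics/crop.png',cv2.resize(im[165:285,150:370],None,fx=3.6,fy=3.6,interpolation=cv2.INTER_CUBIC))
```

```text
[[157.53868 187.7736 ]
 [352.13733 176.5898 ]
 [355.7882  240.11562]
 [161.18958 251.29942]]
[[ 0.5768  0.3086  0.083 ]
 [ 0.6023 -0.2821  0.083 ]
 [ 0.4094 -0.2834  0.083 ]
 [ 0.3838  0.2926  0.083 ]]
centre [0.49309251 0.00893453 0.083     ] [np.float64(0.194), np.float64(0.591), np.float64(0.193), np.float64(0.577)]
[   4.75053442  -87.52980124 -179.62109829   92.5431066 ]
lip [ 0.55200853 -0.10959897  0.108     ]
lip [ 0.44132353 -0.11242133  0.108     ]
by [ 0.35249354 -0.02075173  0.02      ]
by [0.32753234 0.16957027 0.02      ]
by [0.66610463 0.14997509 0.02      ]
by [ 0.64048384 -0.0094613   0.02      ]
```

View pics/crop.png

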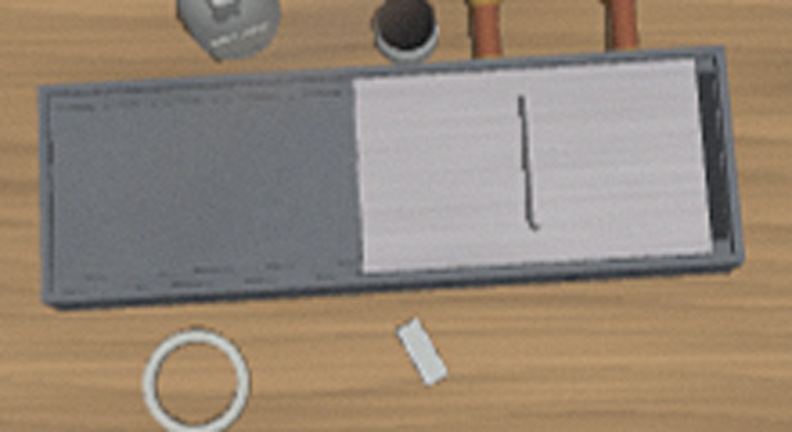

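The crop shows box top corners at (40,87), (724,47), (743,260) and (44,297), and the plate at (355,80), (696,58), (713,256) and (362,272).

Run:
```python
from h import *
f=lambda x,y,z: onz('top',150+(x+.5)/3.6-.5,165+(y+.5)/3.6-.5,z)
for nm,z,L in [('box',.083,[(40,87),(724,47),(743,260),(44,297)]),('plate',.080,[(355,80),(696,58),(713,256),(362,272)]),('lip',.108,[(520,95),(535,228)])]:
    P=np.array([f(x,y,z) for x,y in L]);print(nm,P[:,:2].round(4).tolist(),P.mean(0).round(4))
    e=np.roll(P,-1,0)-P;print(np.linalg.norm(e,axis=1).round(3),np.degrees(np.arctan2(e[:,1],e[:,0])).round(2))
s=arm.read_state();print(s['time'])
```

```text
box [[0.5735, 0.2988], [0.5989, -0.2778], [0.419, -0.2846], [0.3961, 0.2909]] [0.4969 0.0068 0.083 ]
[0.577 0.18  0.576 0.178] [ -87.47 -177.83   92.28    2.54]
plate [[0.5761, 0.0329], [0.5905, -0.2544], [0.423, -0.2608], [0.4135, 0.0285]] [ 0.5008 -0.1134  0.08  ]
[0.288 0.168 0.289 0.163] [ -87.12 -177.84   91.88    1.54]
lip [[0.555, -0.104], [0.4443, -0.1132]] [ 0.4997 -0.1086  0.108 ]
[0.111 0.111] [-175.23    4.77]
0.1
```

```bash
python3 -m jog '0 -310 -225 0 -0.314; 0 -310 -225 0 -0.314; 0 -310 -225 0 -0.314; 0 -310 -225 0 -0.314; 0 -310 -225 0 -0.314; 0 -310 -225 0 -0.314; 0 -310 -225 0 -0.314; 0 -310 -225 0 -0.314; 0 -310 -225 0 -0.314; 0 -310 -225 0 -0.314'
python3 - <<'E'
from h import *
s=arm.read_state();print(s['joints'].round(2),s['contact_force'],s['width'])
R=Ro.from_quat(s['ee_rot']).as_matrix();print(R.round(3)); d=lambda *p:(R.T@(np.array(p)-s['eef_pos'])*1000).round()
print(d(.5,.1,.23),d(.503,-.165,.23),d(.503,-.165,.09))
E
```

```text
time: 1.1
eef_pos: [0.4198, 0.3493, 0.2309]
ee_rot: [-0.02, 1.0, 0.0, -0.001]
contact_force: [-0.1, -0.7, 0.4]
width: -0.0001
grasp_force: 0.0
[ 0.51  0.    1.89  0.    1.25 -1.1 ] [-0.10262522 -0.70353936  0.43699197] -0.00013859082858785448
[[-0.999 -0.039 -0.001]
 [-0.039  0.999  0.   ]
 [ 0.001  0.    -1.   ]]
[ -70. -252.    1.] [ -63. -517.    1.] [ -63. -517.  141.]
```

```bash
python3 -m jog '0 -70 -252 0 0; 0 -70 -252 0 0; 0 -70 -252 0 0; 0 -70 -252 0 0; 0 -70 -252 0 0; 0 -70 -252 0 0; 0 -63 -517 0 0; 0 -63 -517 0 0; 0 -63 -517 0 0; 0 -63 -517 0 0'
python3 -m jog '0 8 -145 0 0; 0 8 -145 0 0; 0 8 -145 0 0; 0 8 -145 0 0; 0 8 -145 0 0'
python3 - <<'E'
from h import *
s=arm.read_state();print(s['joints'].round(2),s['contact_force'],s['width'])
R=Ro.from_quat(s['ee_rot']).as_matrix();print(R.round(3)); d=lambda *p:(R.T@(np.array(p)-s['eef_pos'])*1000).round()
print(d(.503,-.165,.09))
save('wrist','w0.png')
E
```

```text
time: 2.1
eef_pos: [0.5031, -0.0987, 0.2313]
ee_rot: [-0.022, 1.0, 0.0, 0.0]
contact_force: [1.0, -0.6, 0.3]
width: 0.0002
grasp_force: 0.0
time: 2.6
eef_pos: [0.5014, -0.2433, 0.2308]
ee_rot: [-0.021, 1.0, 0.001, -0.0]
contact_force: [0.2, 1.1, 0.3]
width: -0.0001
grasp_force: 0.0
[-0.63  0.03  1.87  0.    1.25 -2.25] [0.15295256 1.12588799 0.28253375] -5.665832637993684e-05
[[-0.999 -0.041 -0.001]
 [-0.041  0.999  0.002]
 [ 0.001  0.002 -1.   ]]
[ -5.  78. 141.]
```

View pics/w0.png

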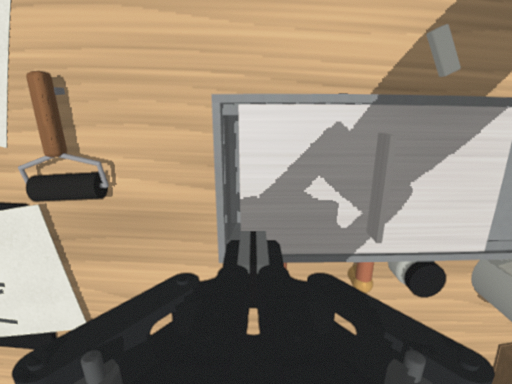

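The wrist view shows the lip from (383,133) to (376,242) and the plate's -y edge at column 238. There is nothing between the fingers and the lip.

```bash
python3 - <<'E'
from h import *
s=arm.read_state();R=Ro.from_quat(s['ee_rot']).as_matrix();
for u,v,z in [(390,134,.108),(383,243,.108),(379,134,.08),(370,241,.08),(238,150,.08),(216,96,.083),(220,260,.083)]:
    p=onz('wrist',u,v,z);print(p.round(4),(R.T@(p-s['eef_pos'])*1000).round())
E
python3 -m jog '0 0 35 100 0; 0 0 35 100 0; 0 0 35 100 0; 0 0 35 100 0; 0 0 35 138 0; 0 0 35 138 0; 0 0 35 138 0; 0 0 35 138 0'
```

```text
[ 0.4476 -0.1186  0.108 ] [ 48. 126. 123.]
[ 0.5584 -0.1054  0.108 ] [-63. 134. 123.]
[ 0.4504 -0.1165  0.08  ] [ 46. 128. 151.]
[ 0.5702 -0.1062  0.08  ] [-75. 133. 151.]
[ 0.4734 -0.2592  0.08  ] [ 29. -16. 151.]
[ 0.4214 -0.2818  0.083 ] [ 81. -36. 148.]
[ 0.5997 -0.2761  0.083 ] [-97. -38. 148.]
time: 3.45
eef_pos: [0.5013, -0.2105, 0.0964]
ee_rot: [-0.021, 1.0, -0.001, 0.002]
contact_force: [0.4, 0.5, 0.1]
width: -0.0001
grasp_force: 0.0
```

```bash
python3 -m jog '0 0 30 4 0; 0 0 60 4 0; 0 0 75 4 0; 0 0 85 4 0; 0 0 95 4 0; 0 0 105 4 0; 0 0 115 4 0; 0 0 125 4 0; 0 0 135 4 0; 0 0 145 4 0'
python3 -m jog '0 0 15 0 0; 0 0 30 0 0; 0 0 45 0 0; 0 0 60 0 0; 0 0 75 0 0; 0 0 90 0 0; 0 0 105 0 0; 0 0 120 0 0; 0 0 135 0 0; 0 0 150 0 0'
```

```text
time: 4.45
eef_pos: [0.4935, -0.0637, 0.0893]
ee_rot: [-0.021, 1.0, -0.0, -0.0]
contact_force: [0.7, -3.4, 2.2]
width: -0.0
grasp_force: 1.6
time: 5.45
eef_pos: [0.4866, 0.0869, 0.0891]
ee_rot: [-0.021, 1.0, -0.0, -0.001]
contact_force: [0.1, -2.9, 1.6]
width: -0.0002
grasp_force: 1.6
```

```bash
python3 -m jog '0 0 10 0 0; 0 0 18 0 0; 0 0 24 0 0; 0 0 30 0 0; 0 0 34 0 0; 0 0 36 0 0; 0 0 36 0 0'
python3 -m jog '0 0 3 0 0; 0 0 6 0 0;0 0 6 0 0'
```

```text
time: 6.15
eef_pos: [0.4856, 0.1218, 0.089]
ee_rot: [-0.02, 1.0, 0.0, -0.0]
contact_force: [0.1, -0.5, -0.1]
width: 0.0001
grasp_force: 0.1
time: 6.45
eef_pos: [0.4858, 0.1273, 0.0891]
ee_rot: [-0.021, 1.0, -0.0, 0.0]
contact_force: [1.3, -3.1, -1.2]
width: 0.0001
grasp_force: 1.5
```

```bash
python3 -m jog '0 0 3 0 0; 0 0 6 0 0;0 0 6 0 0'
python3 -m jog '0 0 3 0 0; 0 0 6 0 0;0 0 6 0 0'
```

```text
time: 6.75
eef_pos: [0.4873, 0.1285, 0.09]
ee_rot: [-0.023, 1.0, -0.006, 0.002]
contact_force: [3.8, -19.5, -0.1]
width: -0.0004
grasp_force: 10.3
time: 7.05
eef_pos: [0.4874, 0.1287, 0.0904]
ee_rot: [-0.025, 1.0, -0.013, 0.001]
contact_force: [2.2, -41.0, 3.1]
width: 0.0001
grasp_force: 20.5
```

```bash
python3 -m jog '0 0 -20 0 0; 0 0 -40 0 0; 0 0 -60 -40 0; 0 0 -100 -80 0; 0 0 -145 -120 0; 0 -20 -190 -160 0; 0 -50 -230 -180 0; 0 -80 -265 -180 0; 0 -80 -265 -180 0; 0 -80 -265 -180 0'
python3 - <<'E'
from h import *
save('wrist','w1.png');save('top','top1.png')
E
```

```text
time: 8.05
eef_pos: [0.5779, -0.1244, 0.2704]
ee_rot: [-0.019, 1.0, 0.0, 0.001]
contact_force: [-0.2, 0.3, 0.2]
width: 0.0003
grasp_force: 0.0
```

View pics/w1.png

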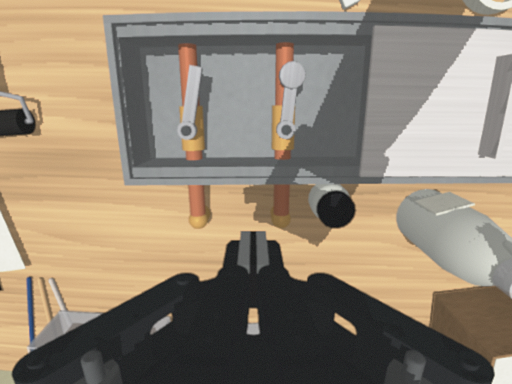

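The cover is aside and the bay is open. The disc is at about (292,75) with its pivot at (287,130). The plain handle runs from its pivot (187,130) to its end at about (194,68).

Run:
```python
from h import *
s=arm.read_state();R=Ro.from_quat(s['ee_rot']).as_matrix();print(s['eef_pos'],s['time'])
for n,u,v,z in [('disc',292,75,.065),('piv',287,130,.062),('plpiv',187,130,.062),('pltip',194,72,.06),('plate edge',371,50,.08),('plate edge',362,180,.08),('lip',507,55,.108),('lip',494,158,.108),('boxc',104,17,.083),('boxc',127,184,.083),('bay in',118,38,.075),('bay in',133,180,.075)]:
    p=onz('wrist',u,v,z);print(n,p.round(4),(R.T@(p-s['eef_pos'])*1000).round())
```

```text
[ 0.57586471 -0.12163586  0.26874382] 8.15
disc [ 0.4683 -0.0819  0.065 ] [106.  44. 204.]
piv [ 0.5301 -0.0827  0.062 ] [ 44.  40. 207.]
plpiv [ 0.5349 -0.2024  0.062 ] [ 44. -79. 207.]
pltip [ 0.4691 -0.1936  0.06  ] [109. -68. 209.]
plate edge [ 0.4401 -0.0011  0.08  ] [131. 126. 189.]
plate edge [0.5833 0.0096 0.08  ] [-13. 130. 189.]
lip [0.4394 0.1304 0.108 ] [126. 257. 161.]
lip [0.5448 0.1442 0.108 ] [ 20. 267. 161.]
boxc [ 0.4195 -0.2826  0.083 ] [ 163. -155.  186.]
boxc [ 0.599  -0.2715  0.083 ] [ -17. -151.  185.]
bay in [ 0.4381 -0.2726  0.075 ] [ 144. -146.  194.]
bay in [ 0.596  -0.2671  0.075 ] [ -14. -147.  193.]
```

```bash
python3 -m jog '0 40 -5 0 0; 0 82 -12 30 0; 0 82 -12 80 0; 0 82 -12 120 0; 0 82 -12 150 0; 0 82 -12 175 0; 0 82 -12 195 0; 0 82 -12 210 0; 0 82 -12 222 0; 0 82 -12 222 0'
python3 - <<'E'
from h import *
s=arm.read_state();R=Ro.from_quat(s['ee_rot']).as_matrix();print(s['eef_pos'],s['contact_force'])
piv=np.array([.530,-.083,.047]); e=s['eef_pos']
for t in [0,10,20,30,45,60,75,90]:
    a=np.radians(t); dd=7+11*abs(np.sin(a))+13*abs(np.cos(a)); r=38
    X=-r*np.cos(a)-dd*np.sin(a); Y=r*np.sin(a)-dd*np.cos(a)
    p=piv+np.array([.9991*X-.042*Y,.042*X+.9991*Y,0])/1000
    print(t,(R.T@(p-e)*1000).round(1),p.round(3))
E
```

```text
time: 9.15
eef_pos: [0.4928, -0.1356, 0.0454]
ee_rot: [-0.021, 1.0, 0.001, -0.002]
contact_force: [-0.9, 0.9, -1.1]
width: -0.0001
grasp_force: 0.0
[ 0.4927916  -0.1356101   0.04544004] [-0.86466518  0.91009166 -1.132666  ]
0 [-1.4 31.  -1.5] [ 0.493 -0.105  0.047]
10 [ 1.8 36.2 -1.5] [ 0.489 -0.1    0.047]
20 [ 4.2 42.4 -1.4] [ 0.487 -0.093  0.047]
30 [ 5.4 49.4 -1.4] [ 0.485 -0.086  0.047]
45 [ 4.4 60.9 -1.4] [ 0.486 -0.075  0.047]
60 [-0.5 72.4 -1.4] [ 0.49  -0.063  0.047]
75 [-9.3 82.3 -1.4] [ 0.499 -0.053  0.047]
90 [-21.4  89.   -1.4] [ 0.51  -0.046  0.047]
```

```bash
python3 -m jog '0 0 12 -2 0; 0 0 22 -2 0; 0 0 31 -2 0; 0 1 36 -2 0; 0 4 42 -2 0; 0 5 49 -2 0; 0 5 55 -2 0; 0 4 61 -2 0; 0 2 67 -2 0; 0 0 72 -2 0'
```

```text
time: 10.15
eef_pos: [0.4919, -0.0653, 0.0492]
ee_rot: [-0.021, 1.0, -0.0, 0.0]
contact_force: [2.0, -6.8, -1.4]
width: -0.0002
grasp_force: 3.3
```

```bash
python3 -m jog '0 -4 5 0 0; 0 -9 10 0 0; 0 -15 14 0 0; 0 -21 17 0 0; 0 -24 17 0 0; 0 -26 17 0 0; 0 -28 17 0 0; 0 -28 17 0 0'
python3 -c "
from h import *
save('wrist','w2.png')"
```

```text
time: 10.95
eef_pos: [0.5125, -0.0472, 0.0481]
ee_rot: [-0.022, 1.0, 0.0, -0.01]
contact_force: [-17.8, -7.3, 14.6]
width: 0.0002
grasp_force: 10.1
```

View pics/w2.png

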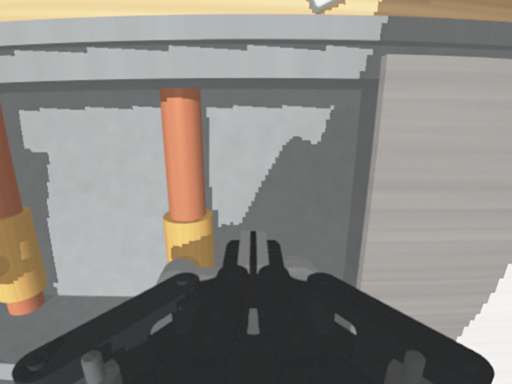

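The fingers press at (253,270) on the crosswise bar. The force rise suggests the handle is at its stop, so I'll back off the same way and check.

```bash
python3 -m jog '0 15 0 0 0; 0 32 0 0 0; 0 32 0 -40 0; 0 32 0 -80 0; 0 32 -10 -120 0; 0 0 -30 -160 0; 0 -40 -50 -200 0; 0 -65 -75 -222 0; 0 -65 -75 -222 0; 0 -65 -75 -222 0'
python3 -c "
from h import *
save('wrist','w3.png');print(arm.read_state()['eef_pos'])"
```

```text
time: 12.0
eef_pos: [0.5874, -0.1191, 0.271]
ee_rot: [-0.02, 1.0, 0.001, -0.0]
contact_force: [0.5, 0.6, -0.7]
width: -0.0
grasp_force: 0.0
[ 0.58612081 -0.11836949  0.26947412]
```

View pics/w3.png

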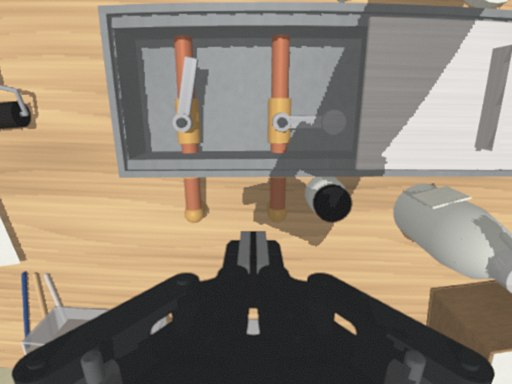

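The handle is now crosswise: disc at (333,122), pivot at (282,122). The plain handle is unchanged and the cover is still aside. I'll check the numbers.

Run:
```python
from h import *
P=[onz('wrist',*q) for q in [(333,122,.065),(282,122.5,.062),(182,122.5,.062),(188,64,.06),(502,45,.108),(489,150,.108)]]
for p in P: print(p.round(4))
w=P[1]-P[2];d=P[0]-P[1];a=lambda v:np.degrees(np.arctan2(v[1],v[0]));print('handle vs pivot line (deg)',a(d)-a(w),a(w),np.linalg.norm(d[:2]))
c=np.array([.4969,.0068]);print('lip y in box',((P[4]+P[5])[:2]/2-c)@np.array([-.042,.999]))
```

```text
[ 0.5278 -0.0258  0.065 ]
[ 0.5313 -0.0859  0.062 ]
[ 0.5362 -0.205   0.062 ]
[ 0.4704 -0.1972  0.06  ]
[0.4399 0.1269 0.108 ]
[0.5461 0.14   0.108 ]
handle vs pivot line (deg) 1.0761982486357482 92.31854600794183 0.06020597143026028
lip y in box 0.12671621751992018
```

```bash
python3 -c "
from h import *
print(job.finish_job())"
```

```text
the job is handed in; nothing more can be done
None
```

The cover is pushed aside to its end stop, and the disc-ended handle measures about 89° (limit 82°). The plain handle and bystanders looked unmoved in the last wrist view, which doesn't show the whole bench. I handed the job in at about 12 s; no verdict was returned.

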